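# Lock a sprinkler tripod's leg at its length mark

## Task

The sprinkler tripod lies on its side on the potting bench, and the sliding end of the leg that sticks up in the air has dropped back in because its cam lever is open. With the lever still open, draw that leg end out along its rod until the collar's edge stands at the middle of the broad dark band, hold it there (it slides back if let go), and squeeze the lever fully shut against the leg without losing the mark. Finish while still holding the leg, lever and leg end gripped together in the closed gripper, and leave the other things on the bench where they are.

Things in the scene. Friction and masses are not known exactly. Their poses are not given: they have to be found in the camera images.
- tripod: Sprinkler tripod, fixed: its level riser pipe is strapped in a saddle on the bench, brass sprinkler at one end, three splayed legs at the other. Origin on the bench under the leg hub (hub centre 106 mm up); x from hub to feet, z up. Two legs run down to the bench, already set and locked, a pattern of the finished job. The third, to be worked on, rises 20 degrees above x in the xz plane.
- foot: Sliding end (0.42 kg) on the 16 mm round rod of the raised leg. Origin on the rod's axis at the collar's edge facing the hub, which is read against the band; x outwards along the rod, 20 degrees above level; y to the lever's side; z upwards. Along x: grey collar 0 to 32 mm (y -17 to 21, z +-17), bare round tube 22 mm thick from 32 to 76 mm, then the steel foot plate of plate.
- plate (a point): Middle of the near face of the foot plate, 76 mm along x from foot's origin, same axes. The plate stands square to the leg: 84 mm wide along y, 26 mm high along z, 13 mm thick with its rubber. Fingers that straddle the tube, even wide open, can pull the leg end out by this face.
- leg (a joint): How far the raised leg's sliding end is drawn out, m: 0 fully in (as it starts), stop at 0.070. The broad dark band on its rod, 10 mm, reaches from 0.040 to 0.050, middle 0.045, and comes into view as the collar uncovers it; thin rings at 0.020 and 0.060 are other marks. While the lever is open, 0.7 to 2.2 N along the rod pulls it back in.
- lever_hinge (a joint): Angle of that leg's cam lever, rad: 0 fully shut, along the tube; 0.45 fully open; starts between 0.30 and 0.40. It turns about a pin parallel to z of foot, at x 22, y 14.5 mm there. It stays where it is left. It clamps the rod below about 0.13 rad; pressing it shut near its end takes 4 to 12 N and tends to carry the leg end about 2 mm further out.
- lever: The lever: flat steel strip 5 mm thick, 16 mm high, ending 50 mm from its pin. Origin on the pin, x along the strip to its free end, y outwards, away from the tube. Shut, it lies beside the tube from y 12 to 17 mm in foot's frame and ends 4 mm short of the foot plate; tube and shut lever together are 28 mm thick (y -11 to 17). At 0.40 rad the end stands 36 mm from the tube's axis.
- clay_pot: Bystander: small terracotta pot, 60 mm across, 55 mm high, upright between the lower legs. Origin under its centre.
- coupling: Bystander: brass hose coupling, 34 mm across, 48 mm high, near the tripod. Origin under its centre.
- end_cap: Bystander: grey pipe end cap, 42 mm across, 24 mm high, near the tripod. Origin under its centre.
- trowel: Bystander: flat hand tool with wooden handle lying on the bench.
- dibber: Bystander: wooden dibber, 24 mm thick, about 190 mm long, lying.
- sprayer: Bystander: white bottle, 72 mm across, 190 mm high, standing.
- seed_jar: Bystander: amber jar with steel cap, 66 mm across, 90 mm high, standing.
- pot_stack: Bystander: nest of black plastic pots, 92 mm across, 110 mm high, standing.

How it is judged:
By the outcome, as a careful person would: the job done as asked, in the order asked, and still so for the second after the job is handed in, while the arm keeps its last pose, push and grip.
It also fails if it takes over 38 s, if anything falls off the work surface, if the arm or the gripper's body presses on something with over 40 N, if the wrist force passes 120 N, or if a joint passes its speed limit or range.

## Robot

A 6-joint arm with a two-finger parallel gripper is mounted at the origin on the work surface. World frame = base frame: x ahead of the robot, y to its left, z up, the work surface at z = 0. Lengths are in m, angles in rad, forces in N, time in s.
With the tool pointing down it reaches from about 0.35 to 1 m from the base axis. Payload 7.1 kg.
Tool frame: the origin (TCP) lies on the mounting face of the last link; the fingertips stand 173 mm ahead of it and the grasp point (between the pads) lies 155 mm ahead of it (finger_overhang is the distance from the TCP to the fingertips, in m); z points along the fingers, x is the direction in which the jaws open and shut, and the axes are right-handed (so a half turn about z gives the same grasp; the last joint's range is limited). The gripper opens to 85 mm and grips with 20 to 120 N. Pads are 22 mm wide; open, the fingers measure 114 mm over their backs; the gripper's body (76 mm by 85 mm) begins 54 mm behind the grasp point. The pads swing forward as they close: fully open they stand 13 mm farther back than shut.
Start: joints at [1.18, 0.423, 1.63, -0, 1.089, -0.019], TCP at [0.227, 0.582, 0.405] pointing down, gripper open.
Joint ranges: [-3, 3], [-0.9, 2.11], [0.09, 2.58], [-1.31, 4.45], [0.11, 2.69], [-2.54, 2.54]. Speed limits (rad/s): [2.39, 2.39, 3.01, 3.14, 3.14, 3.14].

## Interface

Orientations are given as [roll, pitch, yaw] about the fixed x, y, z axes, in that order (R = Rz(yaw) Ry(pitch) Rx(roll)).
In Python, from workcell import sense, camera, calibration, job_done, outline_of, landmark_of, finger_overhang gives the robot as it stands.
- The arm moves only by the shell command python3 -m crank 'ROWS' [FORCE]. ROWS is JSON, a list of rows, each a list of 5 numbers: the opening, from 0 (shut) to 1 (fully open), then the shift along the tool's x, y, z in cm, then the turn about the tool's z in rad. A call has 1 to 12 rows; each row shifts and turns the commanded pose from where the row before left it, along the tool's axes as they then stand; what a row does not reach is not made up. A row lasts 1/10 s, in which the tool goes at most 50 mm and 8.59 degrees, less where a joint would pass 70% of its speed; a pose out of reach is approached as far as the arm can. A call with a gripper value outside its range is refused whole. The fingers move at their own pace and stop on an object; FORCE is the grip in N (left out, the last holds). Time passes only in rows, so rows that do not move let the fingers close. It gives the time, the measured TCP pose, the force and the opening at its end, in the units of the state.
- sense(): the state, without advancing time (a new reading comes with each control period).
- camera(name): name is "side" or "top" or "wrist"; returns the picture (480x640x3 uint8, red, green, blue); there is no depth.
- calibration(name): a dict with "vertical_fov" (degrees; the focal length in pixels is half the picture's height over the tangent of half this angle, whatever the lens; pixels are square), "cx", "cy" (the principal point, pixels), "R" (3x3) and "t" (3): a world point X has camera coordinates R X + t. Camera axes: x right, y down, z forward; pixel columns grow to the right and rows downward; lengths in m; the calibration is good to about 2 mm. A picture is of the moment at which its call begins: read the wrist's pose just before it. calibration takes no time and is no camera call; for the wrist camera it gives the pose at the moment of the call.
- job_done(): hands the job in, once; it reports no verdict.
Trained networks look in the newest picture that a camera, given by its name, has taken for a name from the list of things; names that differ only in an ending like _2 or _b are one class to them, and where a whole thing is asked for, a point or a joint stands for the part that bears it (a point fixed in the world has none). Each returns a list of dicts, best first, with "p" (0 to 1); they miss things now and then, are a little off and sometimes report something else, mostly with a low value. They report only what shows in the picture. A call takes as long as a camera call.
- outline_of(camera, target): "pixels" (480x640 bool, what is visible of it).
- landmark_of(camera, target): "at" ([x, y, z] in m, in world coordinates, good to about 4 mm: a listed point, or the origin of a listed thing).
The state is a dict: "clock": time; "joint_pos": joint angles; "qvel": joint speeds; "joint_efforts": joint torques, N m; "ee_pos": TCP position; "tcp_rot": TCP orientation; "force": force on the tool from outside, world axes, zero at the start; "ft_torque": the same for the moment, N m; "gripper_width": finger opening in m.
Only numpy, scipy, OpenCV 4.12 (cv2) and the standard library are available. Lean on these libraries where they do the work, as an engineer would, in place of code of your own. Each camera call takes 0.05 s, during which the arm holds its last target.

## Working session

There is one attempt and no reset: what is moved stays moved. The work goes in short steps, Python scripts to look and compute and a shell command to move; the robot and the scene stay as the last step left them, time stands still between calls to the robot, and variables do not carry over. Pictures are saved under pics/ and viewed, and the job is handed in when it is done.

```bash
ls; mkdir -p pics; cat > h.py <<'E'
import numpy as np,cv2
from workcell import *
def save(n,f,crop=None,s=1):
    im=camera(n); o=im
    if crop: x0,y0,x1,y1=crop; o=im[y0:y1,x0:x1]
    if s!=1:o=cv2.resize(o,None,fx=s,fy=s,interpolation=cv2.INTER_CUBIC)
    cv2.imwrite('pics/'+f,o[:,:,::-1]); return im
def proj(n,X):
    c=calibration(n);f=240/np.tan(np.radians(c['vertical_fov'])/2)
    p=np.array(c['R'])@np.array(X)+np.array(c['t']);return np.array([c['cx']+f*p[0]/p[2],c['cy']+f*p[1]/p[2]])
E
python3 - <<'E'
from h import *
print(sense())
for n in ['side','top']:
    save(n,n+'0.png')
    for t in ['tripod','foot','plate','lever']:
        print(n,t,[(np.round(d['at'],4),round(d['p'],2)) for d in landmark_of(n,t)][:3])
    c=calibration(n);print(c)
E
```

```text
pics
{'clock': 0.0, 'joint_pos': array([ 1.18002420e+00,  4.23858847e-01,  1.63070594e+00, -1.79273290e-05,
        1.08855681e+00, -1.90079843e-02]), 'qvel': array([ 1.80477802e-04,  5.46588152e-05, -1.96321598e-04, -3.83283375e-05,
       -6.94336990e-04,  1.55490504e-04]), 'joint_efforts': array([-4.62308999e-04, -5.57404554e+01, -2.81728810e+01,  2.24538553e-05,
        7.58266251e-03,  3.01626858e-05]), 'ee_pos': array([0.22691346, 0.58205353, 0.40392796]), 'tcp_rot': array([-3.14157946e+00,  1.52897447e-03,  1.19904052e+00]), 'force': array([-0.39551974, -0.70988839, -0.00242357]), 'ft_torque': array([ 0.02567501, -0.02953952, -0.01968702]), 'gripper_width': 0.08568144513762836}
side tripod [(array([ 0.5581,  0.2302, -0.002 ]), 0.62)]
side foot [(array([0.6047, 0.051 , 0.1908]), 0.77), (array([ 0.6271,  0.0426, -0.0042]), 0.4)]
side plate [(array([ 0.6217, -0.0205,  0.2194]), 0.82)]
side lever [(array([0.6181, 0.0366, 0.199 ]), 0.56), (array([ 0.6274,  0.0436, -0.0027]), 0.31)]
{'vertical_fov': 42.824868041465386, 'cx': 312.95714418924024, 'cy': 241.4491382717687, 'R': array([[-0.95715293, -0.28920674, -0.01475554],
       [-0.14373671,  0.51870755, -0.84278243],
       [ 0.25139217, -0.80455077, -0.53805208]]), 't': array([0.52267774, 0.20828293, 1.31606836])}
top tripod [(array([ 0.5615,  0.2333, -0.0032]), 0.68)]
top foot [(array([0.6036, 0.0534, 0.1914]), 0.58)]
top plate [(array([ 0.6184, -0.0139,  0.2164]), 0.84)]
top lever [(array([0.6203, 0.0361, 0.1986]), 0.47), (array([ 0.5623,  0.229 , -0.0021]), 0.15)]
{'vertical_fov': 48.755568975872535, 'cx': 316.8168121395189, 'cy': 236.50615232403996, 'R': array([[ 0.00864854, -0.99995599,  0.0036358 ],
       [-0.98509912, -0.0091445 , -0.17174432],
       [ 0.17177001, -0.00209628, -0.98513485]]), 't': array([-0.00196763,  0.56626148,  1.24450663])}
```

View pics/side0.png

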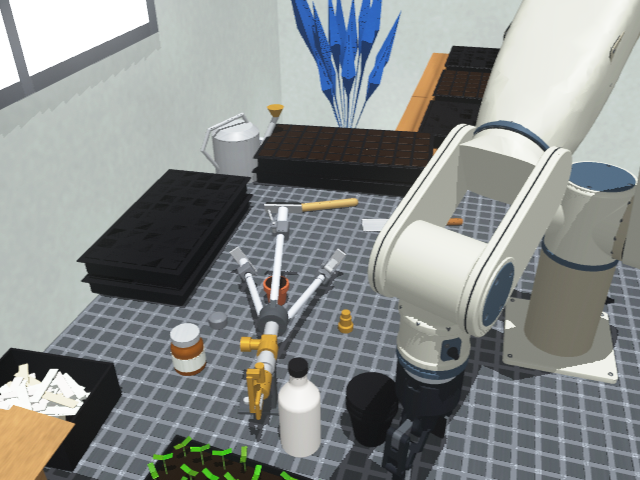

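View pics/top0.png

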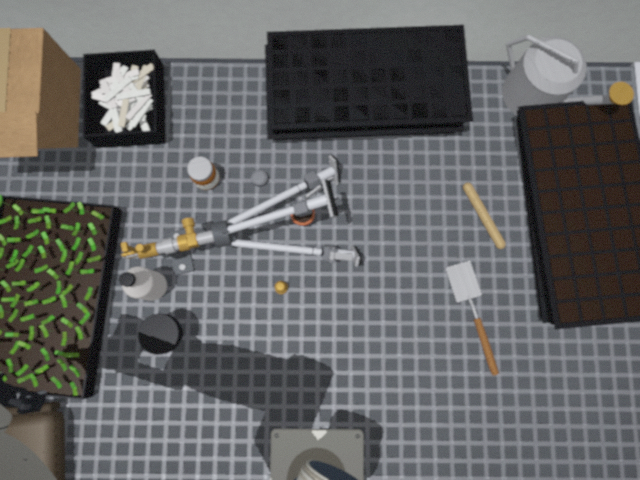

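The networks agree between both cameras: foot is near (0.604, 0.052, 0.191) and the leg yaw is about -76.3°, with the lever on the +x side. The leg shows at about (310,205) in the top picture and (280,235) in the side picture. I'll move over it with the tool's y axis along the leg.

```bash
python3 -m crank '[[1,-2.6,3.8,-0.5,0],[1,-2.6,3.8,-0.5,0],[1,-2.6,3.8,-0.5,0],[1,-2.6,3.8,-0.5,0],[1,-2.6,3.8,-0.5,0],[1,-2.6,3.8,-0.5,0],[1,-2.6,3.8,-0.5,0],[1,-2.6,3.8,-0.5,0],[1,-2.6,3.8,0,0],[1,-2.6,3.8,0,0],[1,-2.6,3.8,0,0],[1,-2.6,3.8,0,0]]'
python3 -m crank '[[0.9,0,0,0,0.14],[0.9,0,0,0,0.14],[0.9,0,0,0,0.14],[0.9,0,0,0,0.14],[0.9,0,0,0,0.14],[0.9,0,0,0,0.14],[0.9,0,0,0,0.12],[0.9,0,0,0,0]]'
python3 - <<'E'
from h import *
s=sense();print(s['clock'],s['ee_pos'],s['tcp_rot'],s['gripper_width'])
save('wrist','w1.png')
for t in ['foot','plate','lever']:
    print(t,[(np.round(d['at'],4),round(d['p'],2)) for d in landmark_of('wrist',t)][:3])
E
```

```text
clock: 1.7
ee_pos: [0.5393, 0.1242, 0.445]
tcp_rot: [3.141, -0.0, 1.199]
force: [-0.2, 0.6, -0.7]
gripper_width: 0.0853
clock: 2.5
ee_pos: [0.5385, 0.1259, 0.4448]
tcp_rot: [-3.142, -0.0, 0.238]
force: [-0.0, -0.5, 0.0]
gripper_width: 0.0771
2.5 [0.53849868 0.12593462 0.4447856 ] [-3.14157655e+00 -8.56910541e-05  2.37979167e-01] 0.07714904058836897
foot [(array([0.6025, 0.0541, 0.189 ]), 0.8), (array([0.7241, 0.2891, 0.0047]), 0.71)]
plate []
lever [(array([0.6234, 0.0401, 0.1978]), 0.5)]
```

```bash
python3 -m crank '[[0.9,1.2,3.3,0,0],[0.9,1.2,3.3,0,0],[0.9,1.2,3.3,0,0],[0.9,1.3,3.4,0,0],[0.9,0,0,0,0]]'
python3 - <<'E'
from h import *
s=sense();print(s['clock'],s['ee_pos'],s['tcp_rot'],s['gripper_width'])
save('wrist','w2.png');save('side','s2.png',(200,160,440,340),3)
for n in ['wrist','side']:
  for t in ['foot','plate','lever']:
    print(n,t,[(np.round(d['at'],4),round(d['p'],2)) for d in landmark_of(n,t)][:3])
E
```

```text
clock: 3.2
ee_pos: [0.6194, 0.0053, 0.4447]
tcp_rot: [3.14, -0.001, 0.237]
force: [0.6, -0.4, -0.8]
gripper_width: 0.0767
3.2 [0.61943753 0.00525885 0.44465152] [ 3.14033559e+00 -1.22905495e-03  2.37427841e-01] 0.0767324047089557
wrist foot [(array([0.604 , 0.0559, 0.1922]), 0.9)]
wrist plate [(array([ 0.6186, -0.0179,  0.2187]), 0.56)]
wrist lever []
side foot [(array([0.6051, 0.0508, 0.193 ]), 0.74)]
side plate [(array([ 0.6191, -0.0157,  0.2202]), 0.71), (array([0.443 , 0.4135, 0.0017]), 0.22)]
side lever [(array([0.6186, 0.0367, 0.2015]), 0.62)]
```

View pics/w2.png

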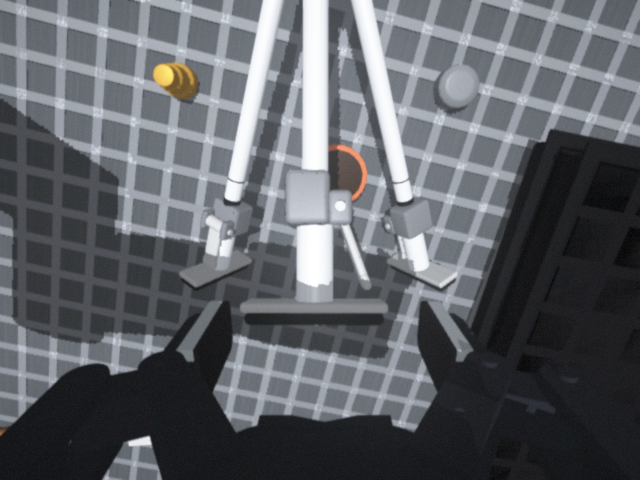

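View pics/s2.png

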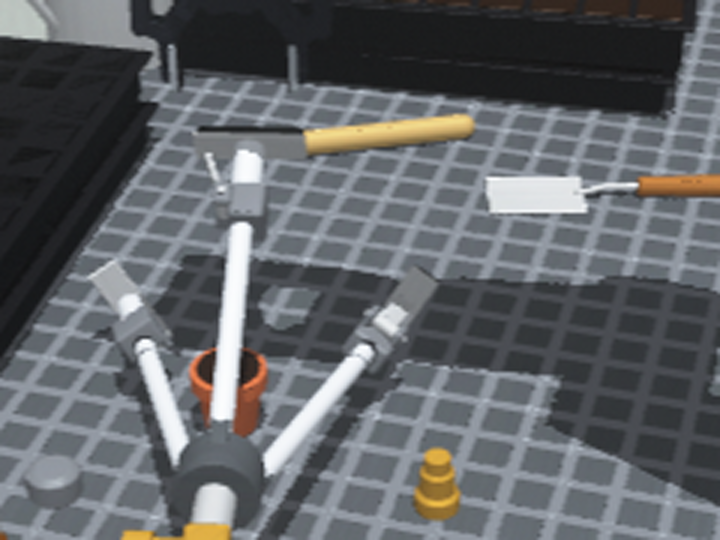

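```bash
cat >> h.py <<'E'
PSI=-1.332
U=np.array([np.cos(PSI)*np.cos(.349),np.sin(PSI)*np.cos(.349),np.sin(.349)]);Y=np.array([-np.sin(PSI),np.cos(PSI),0]);Z=np.cross(U,Y)
F0=np.array([.604,.0525,.1915])
def fp(x,y,z,F=F0): return F+x*U+y*Y+z*Z
E
python3 - <<'E'
from h import *
c=calibration('wrist');print(c)
for nm,p in dict(plL=(.076,-.042,.013),plR=(.076,.042,.013),backL=(.089,-.042,.013),c0L=(0,-.017,.017),c0=(0,0,.017),pin=(.022,.0145,.0),levend=(.022+.05*np.cos(.35),.0145+.05*np.sin(.35),.008)).items(): print(nm,proj('wrist',fp(*p)).round(1),proj('side',fp(*p)).round(1))
E
```

```text
{'vertical_fov': 67.2435494184598, 'cx': 324.5135451852103, 'cy': 242.25386697346224, 'R': array([[ 9.71508890e-01,  2.37002816e-01,  3.75271869e-04],
       [ 2.26754460e-01, -9.29957653e-01,  2.89415235e-01],
       [ 6.89412127e-02, -2.81084379e-01, -9.57203573e-01]]), 't': array([-0.60295219, -0.17968598,  0.3772894 ])}
plL [243.6 311.4] [300.1 205.3]
plR [392.4 311.4] [262.4 204.7]
backL [243.3 334.7] [300.5 200.8]
c0L [288.  176.6] [286.3 230.8]
c0 [318.1 176.6] [278.4 230.7]
pin [342.3 219. ] [273.2 227.5]
levend [372.8 298. ] [267.  208.7]
```

```bash
python3 - <<'E'
import cv2
im=cv2.imread('pics/w2.png')[150:350,220:420]
cv2.imwrite('pics/w2z.png',cv2.resize(im,None,fx=3,fy=3,interpolation=cv2.INTER_CUBIC))
from h import *
for p in [(.076,-.042,-.013),(.076,0,.011),(.032,0,.017),(.032,-.017,.017),(.089,.042,.013)]: print(p,proj('wrist',fp(*p)).round(1))
E
```

```text
(0.076, -0.042, -0.013) [252.7 305.9]
(0.076, 0, 0.011) [318.1 311. ]
(0.032, 0, 0.017) [318.  233.1]
(0.032, -0.017, 0.017) [287.6 233.1]
(0.089, 0.042, 0.013) [392.7 334.8]
```

View pics/w2z.png

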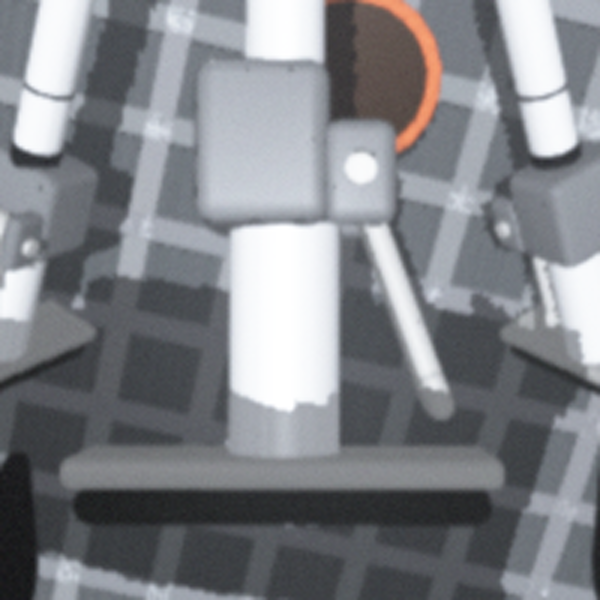

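The wrist picture shows the leg axis at about column 315, the plate's near edge at row 300, the collar edge at row 170 and the lever tip near (370,288), so the lever is open about 0.35 rad. I'll shift slightly and descend so the fingers straddle the tube and lever.

```bash
python3 -m crank '[[0.9,-0.3,-0.6,0,0],[0.9,0,0,2,0],[0.9,0,0,2,0],[0.9,0,0,2,0],[0.9,0,0,1.5,0],[0.9,0,0,1.2,0],[0.9,0,0,0,0]]' 
python3 - <<'E'
from h import *
s=sense();print(s['clock'],s['ee_pos'],s['gripper_width'],s['force'])
save('wrist','w3.png');save('side','s3.png',(200,160,440,340),3)
E
```

```text
clock: 4.3
ee_pos: [0.6127, 0.0137, 0.3561]
tcp_rot: [-3.141, 0.003, 0.239]
force: [-0.4, -0.7, -0.1]
gripper_width: 0.0766
4.3 [0.61270664 0.01370629 0.35607898] 0.07660426410364288 [-0.39029612 -0.72856014 -0.07286122]
```

View pics/w3.png

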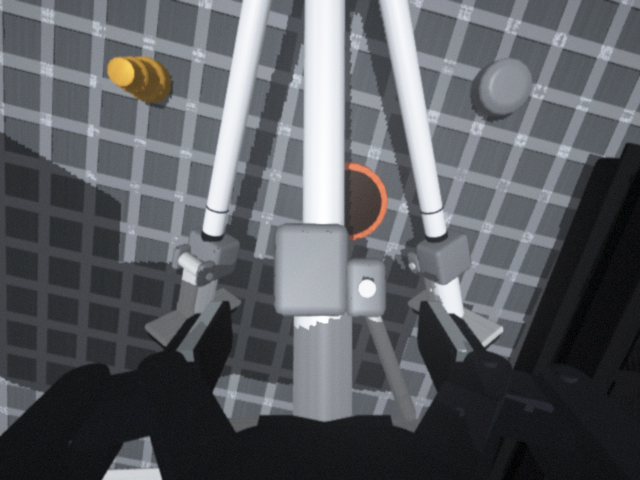

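View pics/s3.png

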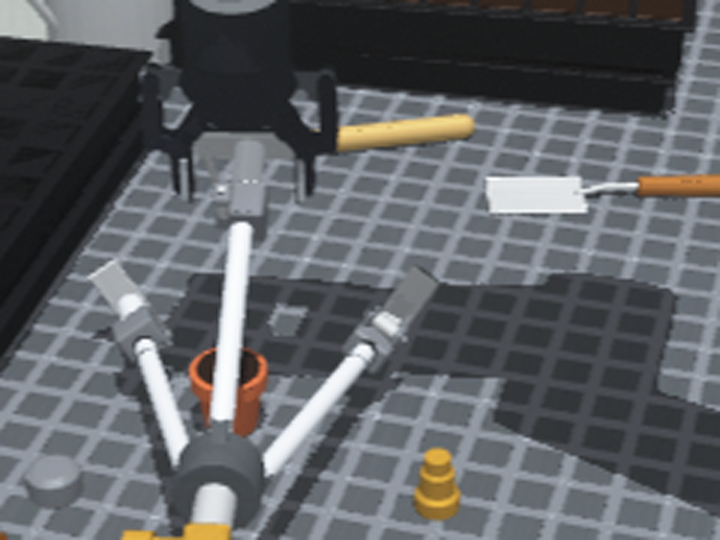

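Fingers straddle tube and lever (side view: fingers at x≈186 and 302 px, leg at 245 px). Next I'll advance to the plate and pull out most of the way.

```bash
python3 -m crank '[[0.9,0,0.6,0,0],[0.9,0.05,0.6,0,0],[0.9,0,0.5,-0.18,0],[0.9,0,0.5,-0.18,0],[0.9,0,0.5,-0.18,0],[0.9,0,0.5,-0.18,0],[0.9,0,0.5,-0.18,0],[0.9,0,0.5,-0.18,0],[0.9,0,0,0,0]]' 
python3 - <<'E'
from h import *
s=sense();print(s['clock'],s['ee_pos'],s['gripper_width'],s['force'])
save('wrist','w4.png');save('side','s4.png',(200,160,440,340),3)
E
```

```text
clock: 5.3
ee_pos: [0.6239, -0.0279, 0.3689]
tcp_rot: [3.141, -0.0, 0.239]
force: [0.7, 1.6, 0.2]
gripper_width: 0.077
5.3 [ 0.62394041 -0.02793658  0.36892887] 0.07698912477301433 [0.69862198 1.57660692 0.24560355]
```

View pics/w4.png

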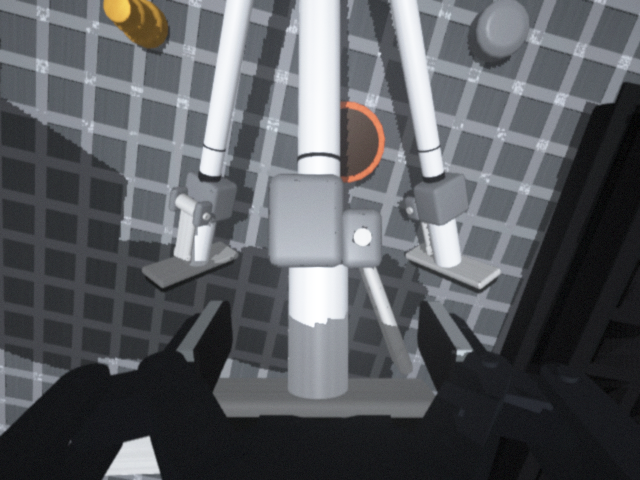

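View pics/s4.png

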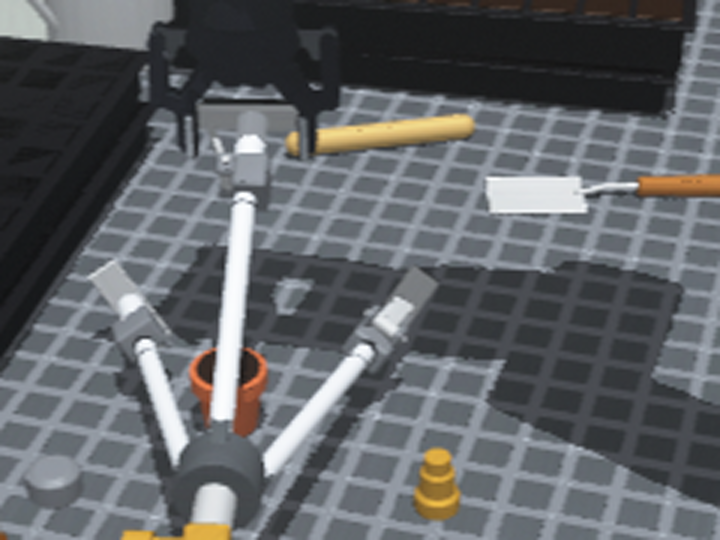

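```bash
cat >> h.py <<'E'
def xalong(c,px,z,F=None):
    # intersect pixel ray with plane through leg axis offset z along Z; return coords (x from F0, y)
    F=F0+np.array([-.0015,0,0]) if F is None else F
    f=240/np.tan(np.radians(c['vertical_fov'])/2)
    d=np.array([(px[0]-c['cx'])/f,(px[1]-c['cy'])/f,1.]);R=np.array(c['R']);C=-R.T@np.array(c['t']);w=R.T@d
    k=((F+z*Z-C)@Z)/(w@Z);P=C+k*w-F
    return P@U,P@Y
E
python3 - <<'E'
from h import *
c=calibration('wrist')
print(xalong(c,(306,174.5),.017),xalong(c,(319,154),.008),xalong(c,(319,158),.008))
print(xalong(c,(306,265),.017))
E
```

```text
(np.float64(0.028714264403657222), np.float64(-0.003211866428314872)) (np.float64(0.019154235505241823), np.float64(0.0009230116557417036)) (np.float64(0.02059317902870077), np.float64(0.0009222722560981076))
(np.float64(0.05835789522670104), np.float64(-0.0031681821165037752))
```

Ring 0.020 is visible at row 156 and the collar edge at row 174, which puts the leg at about 0.0275–0.0287. The pull is working, so I'll go about 15 mm more.

```bash
python3 -m crank '[[0.9,0,0.5,-0.18,0],[0.9,0,0.5,-0.18,0],[0.9,0,0.45,-0.16,0],[0.9,0,0,0,0],[0.9,0,0,0,0]]' 
python3 - <<'E'
from h import *
c=calibration('wrist')
save('wrist','w5.png',(230,60,430,210),4)
s=sense();print(s['clock'],s['ee_pos'],s['gripper_width'],s['force'])
save('side','s5.png',(240,180,340,255),8)
import json;json.dump({k:np.array(v).tolist() for k,v in c.items()},open('c5.json','w'))
E
```

```text
clock: 5.9
ee_pos: [0.6271, -0.0416, 0.3738]
tcp_rot: [3.141, -0.0, 0.239]
force: [-0.3, 1.8, 0.8]
gripper_width: 0.0772
5.95 [ 0.6271223  -0.04144291  0.37375461] 0.07671447109167313 [1.0423464  1.30825795 0.82865186]
```

View pics/w5.png

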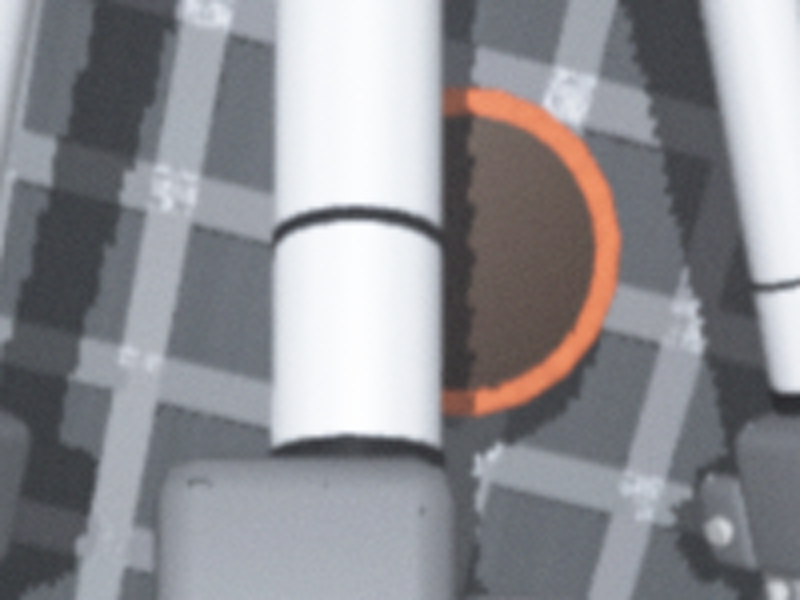

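View pics/s5.png

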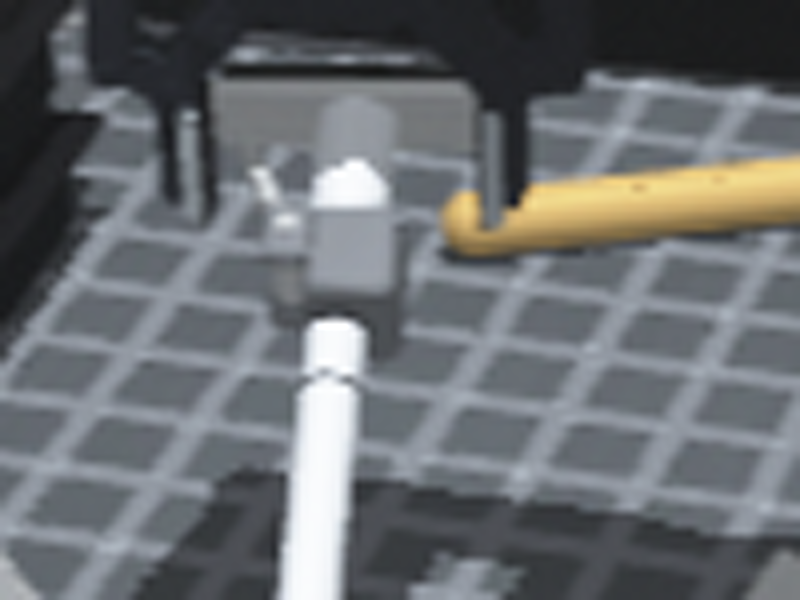

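```bash
python3 - <<'E'
from h import *
import json
c=json.load(open('c5.json'))
for n,p,z in [('ring',(319,113.2),.008),('band0',(319,169.5),.008),('collar17',(319,174.5),.017)]: print(n,xalong(c,p,z))
E
```

```text
ring (np.float64(0.01990504455105738), np.float64(0.0008716619819478659))
band0 (np.float64(0.040228165667447094), np.float64(0.0008600510947521637))
collar17 (np.float64(0.04422587893161716), np.float64(0.000995703310158279))
```

```bash
python3 - <<'E'
import cv2
im=cv2.imread('pics/w3.png')[210:330,260:400]
cv2.imwrite('pics/w3z.png',cv2.resize(im,None,fx=5,fy=5,interpolation=cv2.INTER_CUBIC))
from h import *
c={'vertical_fov': 67.2435494184598, 'cx': 324.5135451852103, 'cy': 242.25386697346224, 'R': [[ 9.71508890e-01,  2.37002816e-01,  3.75271869e-04],
       [ 2.26754460e-01, -9.29957653e-01,  2.89415235e-01],
       [ 6.89412127e-02, -2.81084379e-01, -9.57203573e-01]], 't': [-0.60295219, -0.17968598,  0.3772894 ]}
print(xalong(c,(308,170.3),.017),xalong(c,(308,224),.017),xalong(c,(308,300),.013))
# w3 calibration derived: same camera mount; translate by ee diff
R=np.array(c['R']);C=-R.T@np.array(c['t'])
d=np.array([0.61270664,0.01370629,0.35607898])-np.array([0.61943753,0.00525885,0.44465152])
c3=dict(c);c3['t']=-R@(C+d)
print(xalong(c3,(308,225),.017),xalong(c3,(308,315),.017))
E
```

```text
(np.float64(-0.0032588151223282105), np.float64(-0.004238425324605677)) (np.float64(0.0272201415489637), np.float64(-0.00415130287777261)) (np.float64(0.06991886938822915), np.float64(-0.004209904849558682))
(np.float64(-0.0034463020612364014), np.float64(-0.005060108263590608)) (np.float64(0.026693866295600607), np.float64(-0.004973954224804862))
```

View pics/w3z.png

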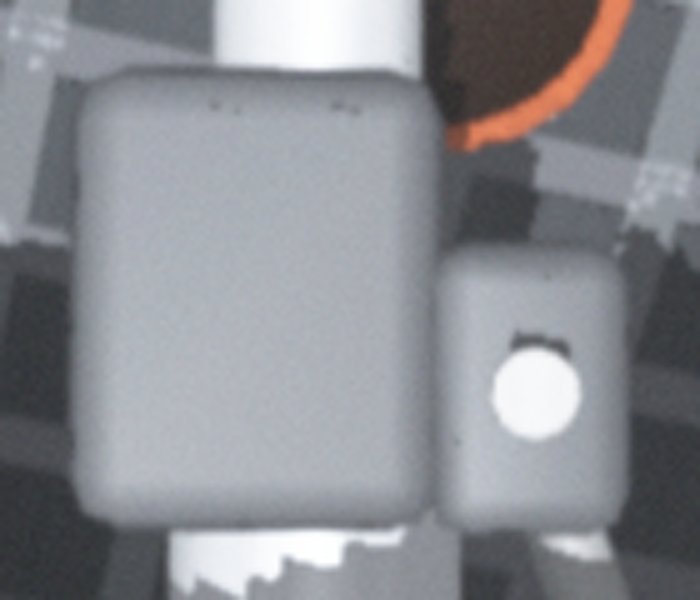

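Wrist view: ring at row 113, band start at row 169.5 and collar edge at row 174.5. My own code places the ring at 19.9 mm and the band start at 40.2 mm, which matches the listed marks, so the leg is at about 43.8 mm. I'll bring the lever partway shut while holding, staying well above the clamping angle, and check again.

```bash
python3 -m crank '[[0.8,0.1,0,-0.1,0],[0.74,0,0,-0.1,0],[0.68,0,0,-0.1,0],[0.62,0,0,-0.1,0],[0.56,0,0,-0.1,0],[0.56,0,0,0,0],[0.56,0,0,0,0]]' 20
cat > look.py <<'E'
from h import *
import sys
k=sys.argv[1]
s=sense();c=calibration('wrist')
im=save('wrist','w%s.png'%k);z=cv2.resize(im[60:210,230:430],None,fx=4,fy=4,interpolation=cv2.INTER_CUBIC)
cv2.imwrite('pics/w%sz.png'%k,z[:,:,::-1])
print(s['clock'],s['ee_pos'],s['gripper_width'],s['force'])
g=im.astype(float).mean(2)
# column profile in rod centre
cols=slice(315,324);pr=g[80:215,cols].mean(1)
for r in range(80,215):
    if r%1==0 and (abs(np.gradient(pr)[r-80])>6): print(r,round(pr[r-80]),end=' | ')
print()
for r in range(80,215,5): print(r,'%.2f/%.2f'%(xalong(c,(319,r),.008)[0]*1e3,xalong(c,(319,r),.017)[0]*1e3),end=' ')
E
python3 look.py 6
```

```text
clock: 6.7
ee_pos: [0.6284, -0.0411, 0.3789]
tcp_rot: [3.141, -0.001, 0.239]
force: [3.0, 1.2, -0.7]
gripper_width: 0.0478
6.7 [ 0.62844203 -0.04106819  0.37894375] 0.047822112798456475 [ 3.00597638  1.17458362 -0.68778381]
111 248 | 112 227 | 113 137 | 114 79 | 115 92 | 116 160 | 117 229 | 118 249 | 166 249 | 167 230 | 168 137 | 169 74 | 171 80 | 172 103 | 173 128 | 174 138 | 175 146 | 178 155 | 179 167 | 
80 6.82/11.48 85 8.73/13.25 90 10.64/15.03 95 12.54/16.80 100 14.44/18.57 105 16.34/20.34 110 18.23/22.10 115 20.12/23.86 120 22.01/25.62 125 23.90/27.38 130 25.78/29.13 135 27.66/30.88 140 29.54/32.63 145 31.41/34.38 150 33.28/36.12 155 35.15/37.86 160 37.02/39.60 165 38.88/41.33 170 40.74/43.06 175 42.60/44.79 180 44.45/46.52 185 46.30/48.24 190 48.15/49.96 195 49.99/51.68 200 51.84/53.40 205 53.68/55.11 210 55.51/56.82
```

View pics/w6.png

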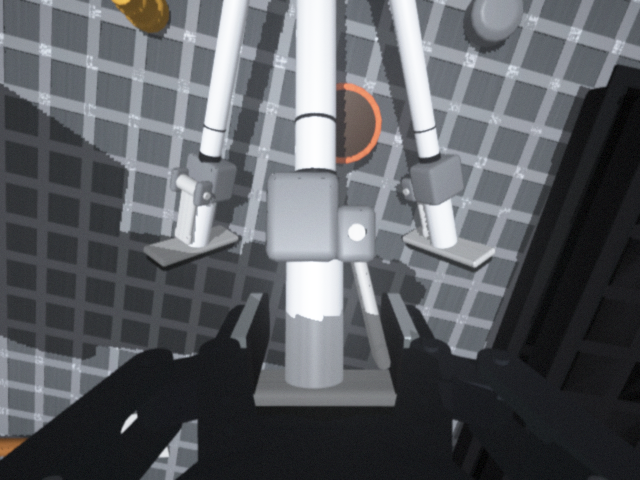

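View pics/w6z.png

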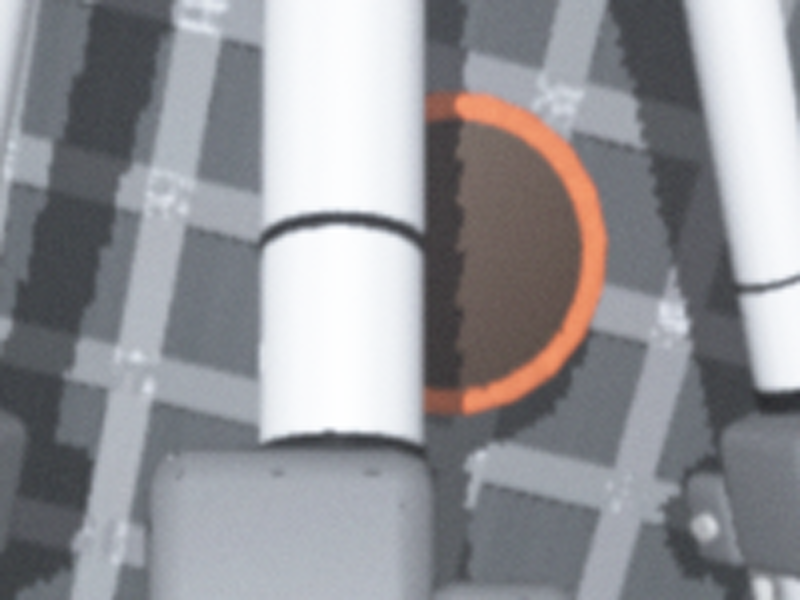

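Ring at row 114, band start at row 168 and collar edge at about row 172, so the leg is at roughly 43.5 mm with the lever at about 0.2 rad. Shutting it should carry the leg about 2 mm further, to near 45 mm, so I'll close slowly.

```bash
python3 -m crank '[[0.52,0,0,0,0],[0.48,0,0,0,0],[0.45,0,0,0,0],[0.45,0,0,0,0]]' 40
python3 look.py 7
```

```text
clock: 7.15
ee_pos: [0.6281, -0.041, 0.3791]
tcp_rot: [3.142, -0.0, 0.239]
force: [2.4, 3.4, 3.1]
gripper_width: 0.0384
7.15 [ 0.62812409 -0.04100181  0.37907457] 0.03839262080931723 [2.4005016  3.43709006 3.12960198]
112 243 | 113 178 | 114 97 | 115 80 | 116 120 | 117 207 | 118 247 | 167 245 | 168 175 | 169 91 | 171 85 | 172 110 | 173 132 | 174 142 | 175 148 | 
80 6.58/11.24 85 8.49/13.02 90 10.40/14.80 95 12.31/16.58 100 14.21/18.35 105 16.11/20.12 110 18.01/21.89 115 19.91/23.65 120 21.80/25.41 125 23.69/27.17 130 25.57/28.93 135 27.46/30.68 140 29.34/32.43 145 31.21/34.18 150 33.09/35.93 155 34.96/37.67 160 36.83/39.41 165 38.69/41.15 170 40.56/42.88 175 42.42/44.61 180 44.27/46.34 185 46.13/48.07 190 47.98/49.79 195 49.83/51.52 200 51.67/53.23 205 53.51/54.95 210 55.35/56.66
```

View pics/w7z.png

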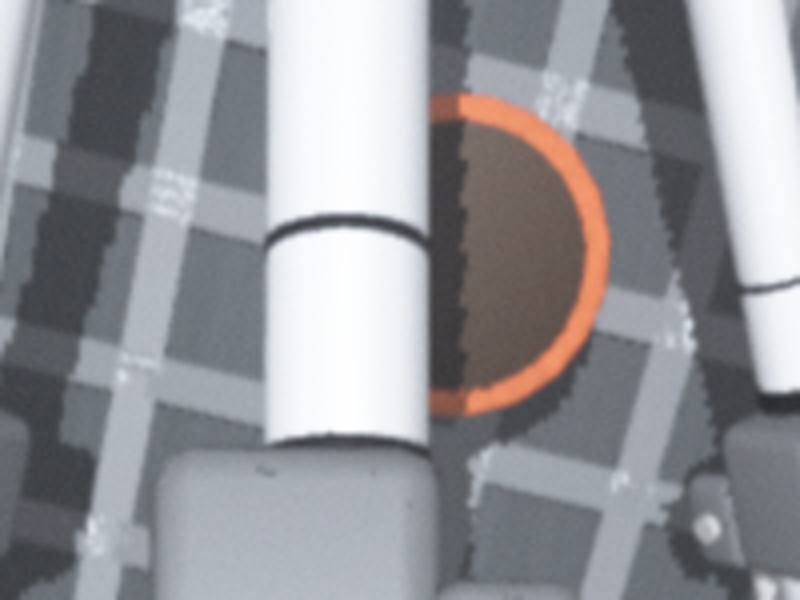

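```bash
python3 -m crank '[[0.42,0,0,0,0],[0.39,0,0,0,0],[0.36,0,0,0,0],[0.33,0,0,0,0],[0.2,0,0,0,0],[0.1,0,0,0,0],[0.1,0,0,0,0]]' 40
python3 look.py 8
```

```text
clock: 7.9
ee_pos: [0.6279, -0.0418, 0.3795]
tcp_rot: [3.141, 0.001, 0.238]
force: [-1.6, -1.4, 9.1]
gripper_width: 0.0269
7.9 [ 0.62791036 -0.04180016  0.37948834] 0.02694443310381349 [-1.597517   -1.38590977  9.12737679]
109 250 | 110 226 | 111 132 | 112 77 | 113 99 | 114 180 | 115 241 | 164 250 | 165 220 | 166 126 | 167 76 | 170 77 | 171 92 | 172 116 | 173 135 | 174 144 | 175 151 | 176 157 | 
80 7.55/12.20 85 9.46/13.98 90 11.37/15.76 95 13.27/17.53 100 15.18/19.30 105 17.08/21.07 110 18.98/22.84 115 20.87/24.60 120 22.76/26.36 125 24.65/28.12 130 26.53/29.88 135 28.42/31.63 140 30.30/33.38 145 32.17/35.13 150 34.05/36.88 155 35.92/38.62 160 37.79/40.36 165 39.65/42.10 170 41.52/43.83 175 43.38/45.56 180 45.23/47.29 185 47.09/49.02 190 48.94/50.75 195 50.79/52.47 200 52.63/54.19 205 54.48/55.90 210 56.32/57.62
```

View pics/w8z.png

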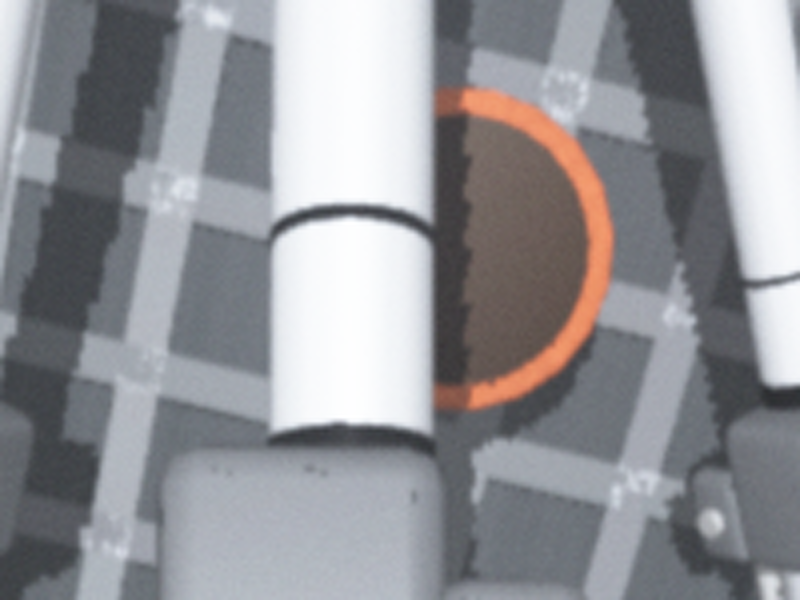

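View pics/w8.png

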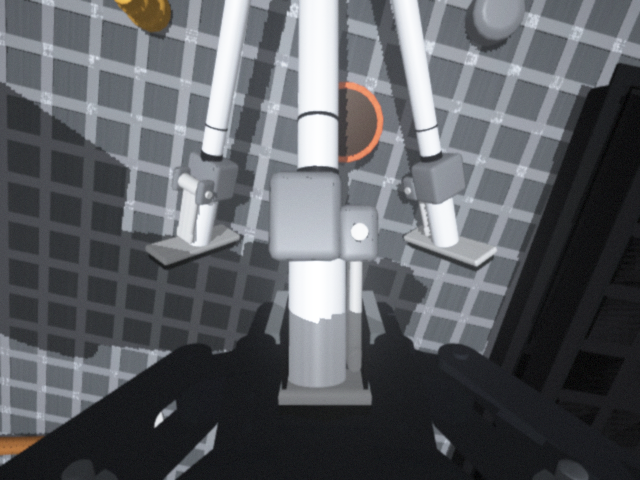

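```bash
python3 - <<'E'
from h import *
from scipy.spatial.transform import Rotation as Ro
s=sense();c=calibration('wrist');R=np.array(c['R']);C=-R.T@np.array(c['t'])
Rt=Ro.from_euler('xyz',s['tcp_rot']).as_matrix();off=Rt.T@(C-s['ee_pos']);Rm=R@Rt
def cal(ee,rpy):
    T=Ro.from_euler('xyz',rpy).as_matrix();k=dict(c);k['R']=Rm@T;k['t']=-k['R']@(np.array(ee)+T@off);return k
for nm,ee,rpy,r0,r1 in [('w3',[0.61270664,0.01370629,0.35607898],[-3.141,.003,.239],224.4,315),('w2',[.61943753,.00525885,.44465152],[3.14033559,-.00122905,.23742784],170.3,224),('w8',s['ee_pos'],s['tcp_rot'],172,0)]:
    k=cal(ee,rpy);print(nm,[np.round(1e3*xalong(k,(310,r),.017)[0],2) for r in (r0,r1)])
print(s['force'],s['gripper_width'],s['clock'])
E
```

```text
w3 [np.float64(0.54), np.float64(30.47)]
w2 [np.float64(1.03), np.float64(31.24)]
w8 [np.float64(44.24), np.float64(-17.09)]
[-1.67321361 -1.22323475  9.43299951] 0.02661300990546477 7.95
```

The lever now lies along the tube and the gripped width is 27 mm, so it is shut. The collar edge reads about 43.5–44.2 mm, roughly 1 mm short of the middle. I'll try a gentle pull while gripped and watch the force.

```bash
python3 -m crank '[[0.1,0,0.1,-0.04,0],[0.1,0,0,0,0],[0.1,0,0,0,0]]' 40
python3 look.py 9
```

```text
clock: 8.25
ee_pos: [0.628, -0.0421, 0.3795]
tcp_rot: [-3.141, 0.001, 0.238]
force: [-1.2, 2.0, 7.5]
gripper_width: 0.0266
8.25 [ 0.62799188 -0.04212319  0.37951904] 0.026563387706148626 [-1.24333674  1.99744338  7.47685421]
109 247 | 110 205 | 111 114 | 113 105 | 114 198 | 115 247 | 164 248 | 165 192 | 166 101 | 167 74 | 170 77 | 171 94 | 172 118 | 173 136 | 174 145 | 175 151 | 176 158 | 
80 7.58/12.25 85 9.50/14.03 90 11.41/15.82 95 13.32/17.59 100 15.23/19.37 105 17.13/21.14 110 19.03/22.91 115 20.93/24.68 120 22.82/26.44 125 24.71/28.21 130 26.60/29.96 135 28.49/31.72 140 30.37/33.47 145 32.25/35.22 150 34.13/36.97 155 36.00/38.72 160 37.87/40.46 165 39.74/42.20 170 41.60/43.93 175 43.47/45.67 180 45.32/47.40 185 47.18/49.13 190 49.03/50.85 195 50.88/52.58 200 52.73/54.30 205 54.58/56.02 210 56.42/57.73
```

```bash
python3 -m crank '[[0.1,0,0.1,-0.04,0],[0.1,0,0.1,-0.04,0],[0.1,0,0,0,0],[0.1,0,0,0,0]]' 40
python3 look.py 10
```

```text
clock: 8.7
ee_pos: [0.6282, -0.0427, 0.3796]
tcp_rot: [-3.138, 0.002, 0.238]
force: [-0.8, 10.0, 4.7]
gripper_width: 0.0267
8.7 [ 0.62820799 -0.04272652  0.37958652] 0.026745844629652033 [-0.75526611 10.00152763  4.7476811 ]
109 244 | 110 180 | 111 97 | 112 78 | 113 117 | 114 210 | 115 250 | 164 244 | 165 160 | 166 82 | 170 78 | 171 98 | 172 123 | 173 137 | 174 146 | 175 151 | 176 158 | 
80 7.63/12.33 85 9.56/14.12 90 11.47/15.91 95 13.39/17.70 100 15.30/19.48 105 17.21/21.26 110 19.12/23.03 115 21.02/24.81 120 22.92/26.58 125 24.82/28.34 130 26.71/30.11 135 28.60/31.87 140 30.49/33.63 145 32.38/35.38 150 34.26/37.13 155 36.14/38.88 160 38.01/40.63 165 39.88/42.37 170 41.75/44.11 175 43.62/45.85 180 45.48/47.59 185 47.34/49.32 190 49.20/51.05 195 51.05/52.77 200 52.90/54.50 205 54.75/56.22 210 56.59/57.94
```

The leg is clamped firmly: a 10 N pull moves it only about 0.2 mm, and the mark now reads about 44–44.7 mm. Last check with the side and top views, then I'll hand in.

```bash
python3 -m crank '[[0.1,0,0,0,0],[0.1,0,0,0,0],[0.1,0,0,0,0]]' 50; python3 look.py 11 | head -2; python3 - <<'E'
from h import *
save('top','t11.png'); save('side','s11.png')
E
```

```text
clock: 9.05
ee_pos: [0.6282, -0.0427, 0.3796]
tcp_rot: [-3.138, 0.002, 0.238]
force: [-1.6, 9.4, 5.4]
gripper_width: 0.0262
9.05 [ 0.6281626  -0.04274651  0.37962219] 0.026237121103969193 [-1.57084212  9.39491212  5.38333115]
109 243 | 110 173 | 111 92 | 112 78 | 113 121 | 114 214 | 115 250 | 163 252 | 164 240 | 165 153 | 166 79 | 170 78 | 171 98 | 172 124 | 173 138 | 174 145 | 175 153 |
```

View pics/w11.png

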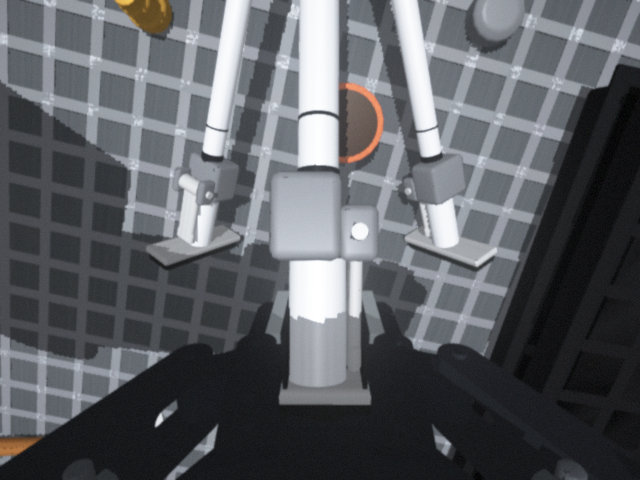

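View pics/s11.png

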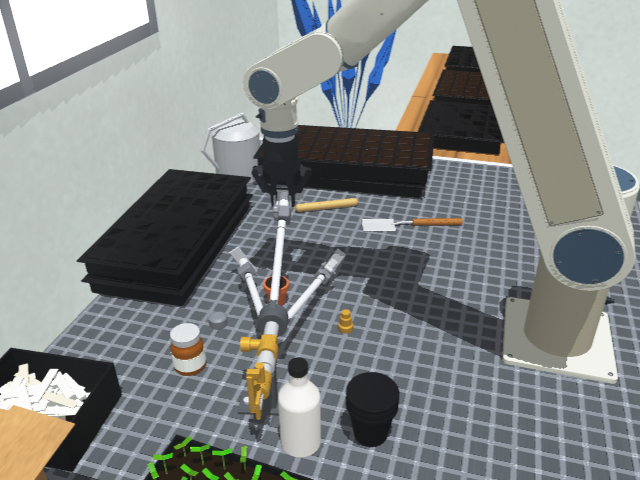

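Lever at (354,320) lies parallel to the tube, both are gripped, and the collar edge at row 172 sits on the dark band. The other things on the bench are in place.

```bash
python3 -c "
from workcell import *
print(job_done())"
```

```text
the job is handed in; nothing more can be done
None
```

I drew the leg end out by its foot plate to about 43.5 mm with the lever still open. I then squeezed the lever shut with the gripper while holding the leg there, and handed in at about 9 s, still gripping tube and lever together at 50 N.

**Mark:** the collar's edge reads about 44–44.7 mm from the wrist camera, against the 45 mm middle. That is inside the dark band but up to about 1 mm short. My two ways of reading the edge differ by about 0.5 mm, and the harsher one would put it nearer 43.5 mm. Shutting the lever carried the leg end out only about 0.8 mm, not the expected 2 mm. A gentle outward pull of about 10 N, still applied, moved it only about 0.2 mm more, so the clamp holds.

**Lever:** it lies parallel to the tube in the wrist picture. The gripped width is 26–27 mm against the nominal 28 mm, so I take it as fully shut.

**Bench:** the bystanders look undisturbed in the last side and wrist pictures. I took a last top picture but did not look at it.

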